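# Shift four papier-mache models from the pasting rack to the drying rack in order

### The arm

A 6-joint arm with a two-finger parallel gripper is mounted at the origin on the work surface. World frame = base frame: x ahead of the robot, y to its left, z up, the work surface at z = 0. Lengths are in mm, angles in degrees, forces in N, time in s.
With the tool pointing down it reaches from about 350 to 875 mm from the base axis. Payload 15.5 kg.
Tool frame: the origin (TCP) lies between the finger pads; the fingertips stand 14 mm ahead of it and the grasp point (between the pads) lies 5 mm behind it; z points along the fingers, y is the direction in which the jaws open and shut (so a half turn about z gives the same grasp; the last joint's range is limited). The gripper opens to 85 mm and grips with 20 to 120 N. Pads are 22 mm wide; open, the fingers measure 114 mm over their backs; the gripper's body (76 mm by 85 mm) begins 54 mm behind the grasp point. The pads swing forward as they close: fully open they stand 13 mm farther back than shut.
Start: joints at [60.59, 28.281, 77.091, -0, 74.628, -5.472], TCP at [253.59, 571.243, 245.277] pointing down, gripper open.
Joint ranges: [-166.48, 166.48], [-47.26, 123.95], [12.59, 153.08], [-70.14, 250.14], [6.76, 159.57], [-176.63, 176.63]. Speed limits (degrees/s): [108.29, 108.29, 147.25, 172.46, 172.46, 172.46].

### API

Orientations are given as a 3x3 rotation matrix whose columns are the frame's x, y, z axes.
In Python, from bench import bot, capture, camera_params gives the robot as it stands.
- The arm moves only by the tool send_rows, never from a script. Its argument "commands" is text: rows parted by semicolons, each of 6 numbers parted by spaces: the shift along the tool's x, y, z in mm, then the turn, a rotation vector about the tool's x, y, z in rad. In form: x y z rx ry rz; .... A call has 1 to 10 rows; each row shifts and turns the commanded pose from where the row before left it, along the tool's axes as they then stand; what a row does not reach is not made up. A row lasts 1/10 s, in which the tool goes at most 50 mm and 8.59 degrees, less where a joint would pass 70% of its speed; a pose out of reach is approached as far as the arm can. A call is refused whole if a number of a shift passes 50 or a number of a turn 0.15, either way. A call with a gripper value outside its range is refused whole. "claw" is the closure, from 0 (fully open) to 1 (shut), set as the call begins (left out, the last holds). The fingers move at their own pace and stop on an object; "grip_force" is the grip in N (left out, the last holds). Time passes only in rows, so rows that do not move let the fingers close. It gives the time, the measured TCP pose, the force and the opening at its end, in the units of the state.
- bot.get_obs(): the state, without advancing time (a new reading comes with each control period).
- capture(name): name is "scene" or "top"; returns (picture, depth): 400x640x3 uint8, blue, green, red; 400x640 float32, mm along the optical axis (not along the pixel's ray), 0 where there is no reading.
- camera_params(name): a dict with "fx", "fy", "cx", "cy" (pixels), "rvec" (rotation vector, rad) and "tvec" (3), from world to camera coordinates, as OpenCV has them. Camera axes: x right, y down, z forward; pixel columns grow to the right and rows downward; lengths in mm; the calibration is good to about 2 mm. A picture is of the moment at which its call begins. camera_params takes no time and is no camera call.
- bot.hand_in(): hands the job in, once; it reports no verdict.
The state is a dict: "clock": time; "joint_positions": joint angles; "joint_vel": joint speeds; "joint_efforts": joint torques, N m; "ee_pos": TCP position; "tcp_rot": TCP orientation; "contact_force": force on the tool from outside, world axes, zero at the start; "wrist_torque": the same for the moment, N m; "finger_gap": finger opening in mm.
Only numpy, scipy, OpenCV 4.12 (cv2) and the standard library are available. Lean on these libraries where they do the work, as an engineer would, in place of code of your own. Each camera call takes 0.05 s, during which the arm holds its last target. There are 200 camera calls.

### The job

Move the four brown papier-mache models one by one from the plywood pasting rack to the slatted trays of the drying rack, first pasted first: start with the model nearest the open white glue pot, which goes into the tray nearest the closed metal primer tin, then the next model into the next tray, and so on down both rows. They are still damp, so stand each one upright in the middle of its tray without dropping or tipping it, and leave the glue pot and the primer tin where they are.

Things in the scene. Friction and masses are not known exactly. Their poses are not given: they have to be found in the camera images.
- clown_head: Brown kraft-paper model. Origin: centre of its underside, z up. Clown head with pointed hat, 87 mm high, round: ruff 52 mm across (0-9 mm high), straight sides 53 mm across from 28 to 50 mm high, hat brim 53 mm across at 60 mm, cone above. Round nose on the -x side, 42 mm high, reaching 37 mm from the axis. Grip along y, clear of the nose, about 42 mm high. About 0.08 kg.
- glove_hand: Brown kraft-paper model. Origin: centre of its underside, z up. Upright hand, 86 mm high: round cuff 52 mm across (0-8 mm high) and 44 mm (to 24 mm); flat palm 20 mm thick (x), 46 mm wide (y), 23-59 mm high; four fingers up, thumb out to 40 mm on the -y side at 40-56 mm height. Grip the palm's thickness, along x, about 45 mm high. About 0.06 kg.
- chair: Brown kraft-paper model. Origin: centre of its underside, z up. Armless chair: seat block 52 (x) by 50 (y) mm, 36 mm high; backrest 16 mm thick on the +x side (x from 10 to 26 mm), 50 mm wide, top at 82 mm. Lift it by the backrest: grip its thickness, along x, 18 mm to the +x side of the origin, about 60 mm high. About 0.09 kg.
- top_hat: Brown kraft-paper model. Origin: centre of its underside, z up. Top hat, round: brim 58 mm across, 6 mm thick; crown 41 mm across, widening to 45 mm at its flat top 62 mm high. Grip the crown from any side about 40 mm high. About 0.05 kg.
- bay_a: One of four identical square slatted wooden trays in a row, 105 mm apart, on the drying rack; told apart by distance from the primer tin (which name is where varies). 100 x 100 mm outside, 84 x 84 mm inside. Origin: centre of its underside, 30 mm above the table; slatted floor 12 mm and rim 22 mm above the origin. y along the row, z up.
- bay_b: One of four identical square slatted wooden trays in a row, 105 mm apart, on the drying rack; told apart by distance from the primer tin (which name is where varies). 100 x 100 mm outside, 84 x 84 mm inside. Origin: centre of its underside, 30 mm above the table; slatted floor 12 mm and rim 22 mm above the origin. y along the row, z up.
- bay_c: One of four identical square slatted wooden trays in a row, 105 mm apart, on the drying rack; told apart by distance from the primer tin (which name is where varies). 100 x 100 mm outside, 84 x 84 mm inside. Origin: centre of its underside, 30 mm above the table; slatted floor 12 mm and rim 22 mm above the origin. y along the row, z up.
- bay_d: One of four identical square slatted wooden trays in a row, 105 mm apart, on the drying rack; told apart by distance from the primer tin (which name is where varies). 100 x 100 mm outside, 84 x 84 mm inside. Origin: centre of its underside, 30 mm above the table; slatted floor 12 mm and rim 22 mm above the origin. y along the row, z up.
- glue_pot: Open white plastic pot with wire handle, 96 mm across, 95 mm high, loose, on the table at either end of the pasting rack (a brown glass jar is at the other), about 128 mm from the first model, 443 mm from the last. That rack: plywood, four places 105 mm apart, floor 22 mm above the table, battens 8 mm higher. Origin: centre of its underside.
- primer_tin: Closed round metal tin, flat lid, 87 mm across, 102 mm high, loose, on the table at either end of the drying rack, 128 mm from the first tray, 443 mm from the last. A blue mug of brushes, 170 mm high, stands at the other end. Origin: centre of its underside.
There are look-alikes about, which are no part of the job. Leave any pink or red look-alike of the top_hat alone.

How it is judged (in metres and radians):
On the way, in this order (a step that is already met when the one before it is completed fails the run):
1. the model nearest the glue pot stands released in the same place counted from the primer tin, and the others still wait on the pasting rack (((horizontal distance between clown_head and primer_tin below 0.18 m and height (world z) of clown_head between 0.036 and 0.048 m) or (horizontal distance between glove_hand and primer_tin below 0.18 m and height (world z) of glove_hand between 0.036 and 0.048 m) or (horizontal distance between chair and primer_tin below 0.18 m and height (world z) of chair between 0.036 and 0.048 m) or (horizontal distance between top_hat and primer_tin below 0.18 m and height (world z) of top_hat between 0.036 and 0.048 m)) and ((horizontal distance between clown_head and glue_pot between 0.18 and 0.285 m and height (world z) of clown_head below 0.03 m) or (horizontal distance between glove_hand and glue_pot between 0.18 and 0.285 m and height (world z) of glove_hand below 0.03 m) or (horizontal distance between chair and glue_pot between 0.18 and 0.285 m and height (world z) of chair below 0.03 m) or (horizontal distance between top_hat and glue_pot between 0.18 and 0.285 m and height (world z) of top_hat below 0.03 m)) and ((horizontal distance between clown_head and glue_pot between 0.285 and 0.39 m and height (world z) of clown_head below 0.03 m) or (horizontal distance between glove_hand and glue_pot between 0.285 and 0.39 m and height (world z) of glove_hand below 0.03 m) or (horizontal distance between chair and glue_pot between 0.285 and 0.39 m and height (world z) of chair below 0.03 m) or (horizontal distance between top_hat and glue_pot between 0.285 and 0.39 m and height (world z) of top_hat below 0.03 m)) and ((horizontal distance between clown_head and glue_pot above 0.39 m and height (world z) of clown_head below 0.03 m) or (horizontal distance between glove_hand and glue_pot above 0.39 m and height (world z) of glove_hand below 0.03 m) or (horizontal distance between chair and glue_pot above 0.39 m and height (world z) of chair below 0.03 m) or (horizontal distance between top_hat and glue_pot above 0.39 m and height (world z) of top_hat below 0.03 m)) and contact force between the fingers and clown_head below 0.3 N and contact force between the fingers and glove_hand below 0.3 N and contact force between the fingers and chair below 0.3 N and contact force between the fingers and top_hat below 0.3 N), for 0.2 s.
2. the first two models stand released in the same places counted from the primer tin, and the others still wait on the pasting rack (((horizontal distance between clown_head and primer_tin below 0.18 m and height (world z) of clown_head between 0.036 and 0.048 m) or (horizontal distance between glove_hand and primer_tin below 0.18 m and height (world z) of glove_hand between 0.036 and 0.048 m) or (horizontal distance between chair and primer_tin below 0.18 m and height (world z) of chair between 0.036 and 0.048 m) or (horizontal distance between top_hat and primer_tin below 0.18 m and height (world z) of top_hat between 0.036 and 0.048 m)) and ((horizontal distance between clown_head and primer_tin between 0.18 and 0.285 m and height (world z) of clown_head between 0.036 and 0.048 m) or (horizontal distance between glove_hand and primer_tin between 0.18 and 0.285 m and height (world z) of glove_hand between 0.036 and 0.048 m) or (horizontal distance between chair and primer_tin between 0.18 and 0.285 m and height (world z) of chair between 0.036 and 0.048 m) or (horizontal distance between top_hat and primer_tin between 0.18 and 0.285 m and height (world z) of top_hat between 0.036 and 0.048 m)) and ((horizontal distance between clown_head and glue_pot between 0.285 and 0.39 m and height (world z) of clown_head below 0.03 m) or (horizontal distance between glove_hand and glue_pot between 0.285 and 0.39 m and height (world z) of glove_hand below 0.03 m) or (horizontal distance between chair and glue_pot between 0.285 and 0.39 m and height (world z) of chair below 0.03 m) or (horizontal distance between top_hat and glue_pot between 0.285 and 0.39 m and height (world z) of top_hat below 0.03 m)) and ((horizontal distance between clown_head and glue_pot above 0.39 m and height (world z) of clown_head below 0.03 m) or (horizontal distance between glove_hand and glue_pot above 0.39 m and height (world z) of glove_hand below 0.03 m) or (horizontal distance between chair and glue_pot above 0.39 m and height (world z) of chair below 0.03 m) or (horizontal distance between top_hat and glue_pot above 0.39 m and height (world z) of top_hat below 0.03 m)) and contact force between the fingers and clown_head below 0.3 N and contact force between the fingers and glove_hand below 0.3 N and contact force between the fingers and chair below 0.3 N and contact force between the fingers and top_hat below 0.3 N), for 0.2 s.
3. the first three models stand released in the same places counted from the primer tin, and the others still wait on the pasting rack (((horizontal distance between clown_head and primer_tin below 0.18 m and height (world z) of clown_head between 0.036 and 0.048 m) or (horizontal distance between glove_hand and primer_tin below 0.18 m and height (world z) of glove_hand between 0.036 and 0.048 m) or (horizontal distance between chair and primer_tin below 0.18 m and height (world z) of chair between 0.036 and 0.048 m) or (horizontal distance between top_hat and primer_tin below 0.18 m and height (world z) of top_hat between 0.036 and 0.048 m)) and ((horizontal distance between clown_head and primer_tin between 0.18 and 0.285 m and height (world z) of clown_head between 0.036 and 0.048 m) or (horizontal distance between glove_hand and primer_tin between 0.18 and 0.285 m and height (world z) of glove_hand between 0.036 and 0.048 m) or (horizontal distance between chair and primer_tin between 0.18 and 0.285 m and height (world z) of chair between 0.036 and 0.048 m) or (horizontal distance between top_hat and primer_tin between 0.18 and 0.285 m and height (world z) of top_hat between 0.036 and 0.048 m)) and ((horizontal distance between clown_head and primer_tin between 0.285 and 0.39 m and height (world z) of clown_head between 0.036 and 0.048 m) or (horizontal distance between glove_hand and primer_tin between 0.285 and 0.39 m and height (world z) of glove_hand between 0.036 and 0.048 m) or (horizontal distance between chair and primer_tin between 0.285 and 0.39 m and height (world z) of chair between 0.036 and 0.048 m) or (horizontal distance between top_hat and primer_tin between 0.285 and 0.39 m and height (world z) of top_hat between 0.036 and 0.048 m)) and ((horizontal distance between clown_head and glue_pot above 0.39 m and height (world z) of clown_head below 0.03 m) or (horizontal distance between glove_hand and glue_pot above 0.39 m and height (world z) of glove_hand below 0.03 m) or (horizontal distance between chair and glue_pot above 0.39 m and height (world z) of chair below 0.03 m) or (horizontal distance between top_hat and glue_pot above 0.39 m and height (world z) of top_hat below 0.03 m)) and contact force between the fingers and clown_head below 0.3 N and contact force between the fingers and glove_hand below 0.3 N and contact force between the fingers and chair below 0.3 N and contact force between the fingers and top_hat below 0.3 N), for 0.2 s.
At the end, for the whole second after the job is handed in: Every tray holds one model, flat on the slats (6 mm), upright (0.15 rad), within 20 mm of the tray's centre, released, at rest; the order counted from the primer tin is the one they had from the glue pot; pot and tin within 30 mm of their starts (horizontal distance between any of clown_head, glove_hand, chair, top_hat and bay_a below 0.02 m and horizontal distance between any of clown_head, glove_hand, chair, top_hat and bay_b below 0.02 m and horizontal distance between any of clown_head, glove_hand, chair, top_hat and bay_c below 0.02 m and horizontal distance between any of clown_head, glove_hand, chair, top_hat and bay_d below 0.02 m and height (world z) of clown_head between 0.036 and 0.048 m and height (world z) of glove_hand between 0.036 and 0.048 m and height (world z) of chair between 0.036 and 0.048 m and height (world z) of top_hat between 0.036 and 0.048 m and angle between each of clown_head, glove_hand, chair, top_hat's own z axis and vertical below 0.15 rad and linear speed of each of clown_head, glove_hand, chair, top_hat below 0.02 m/s and contact force between the fingers and clown_head below 0.3 N and contact force between the fingers and glove_hand below 0.3 N and contact force between the fingers and chair below 0.3 N and contact force between the fingers and top_hat below 0.3 N and distance of each of glue_pot, primer_tin from where it was at the start of the episode below 0.03 m); the robot touches nothing.
It fails at once if a model is tipped by more than 0.6 rad (angle between any of clown_head, glove_hand, chair, top_hat's own z axis and vertical above 0.6 rad).
It fails at once if a model is let fall (faster than 0.7 m/s with no finger on it, a drop of some 25 mm) ((contact force between the fingers and clown_head below 0.05 N and linear speed of clown_head above 0.7 m/s) or (contact force between the fingers and glove_hand below 0.05 N and linear speed of glove_hand above 0.7 m/s) or (contact force between the fingers and chair below 0.05 N and linear speed of chair above 0.7 m/s) or (contact force between the fingers and top_hat below 0.05 N and linear speed of top_hat above 0.7 m/s)).
It fails at once if the glue pot or the primer tin is pushed more than 30 mm (distance of any of glue_pot, primer_tin from where it was at the start of the episode above 0.03 m).
It also fails if it takes over 99 s, if anything falls off the work surface, if the arm or the gripper's body presses on something with over 40 N, if the wrist force passes 120 N, or if a joint passes its speed limit or range.

## Working session

There is one attempt and no reset: what is moved stays moved. The work goes in short steps, Python scripts to look and compute and a tool call to move; the robot and the scene stay as the last step left them, time stands still between calls to the robot, and variables do not carry over. Pictures are saved under pics/ and viewed, about 12 in all and at most 16, crops included, and the job is handed in when it is done.

Besides the shell and the picture viewer there is one more tool, called by a JSON object that holds its "method" and its "body". send_rows: Moves the arm, as the interface text tells. Its arguments: {"type":"object","properties":{"commands":{"type":"string"},"claw":{"type":"number"},"grip_force":{"type":"number"}},"required":["commands"]}

```bash
ls; mkdir -p pics; cat > h.py <<'E'
import numpy as np, cv2
from bench import bot, capture, camera_params
def snap(n,f=None):
    im,d=capture(n); cv2.imwrite(f'pics/{f or n}.png',im); np.savez(f'{f or n}.npz',im=im,d=d); return im,d
def cloud(n,d):
    p=camera_params(n); R=cv2.Rodrigues(np.array(p['rvec'],float))[0]; t=np.array(p['tvec'],float).ravel()
    v,u=np.mgrid[:d.shape[0],:d.shape[1]]
    c=np.stack([(u-p['cx'])/p['fx']*d,(v-p['cy'])/p['fy']*d,d],-1)
    w=(c-t)@R; w[d<=0]=np.nan
    return w
E
python3 - <<'E'
from h import *
for n in('top','scene'):
    im,d=snap(n,n+'0'); p=camera_params(n); R=cv2.Rodrigues(np.array(p['rvec'],float))[0]
    print(n,p['fx'],-R.T@np.array(p['tvec']).ravel(),(d>0).mean())
o=bot.get_obs(); print(o['clock'],o['ee_pos'],o['tcp_rot'],o['finger_gap'],o['contact_force'])
E
```

```text
pics
top 399.87357880397315 [283.3181336   40.31483946 973.97163835] 0.995984375
scene 470.39906249529247 [1175.01642528  -98.54037326  946.63143996] 0.9959609375
0.1 [253.45172616 570.98241994 244.7750552 ] [[-9.13985132e-01  4.05747348e-01 -5.17546627e-04]
 [ 4.05747666e-01  9.13984665e-01 -9.28863002e-04]
 [ 9.61459813e-05 -1.05896031e-03 -9.99999435e-01]] 85.20365984093333 [-0.23943967 -0.08507851  0.4080036 ]
```

View pics/top0.png

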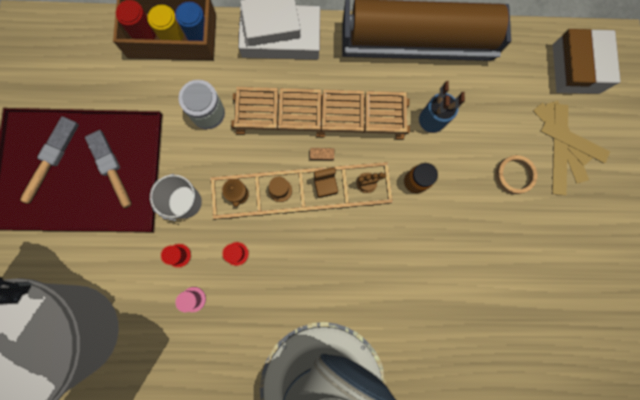

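View pics/scene0.png

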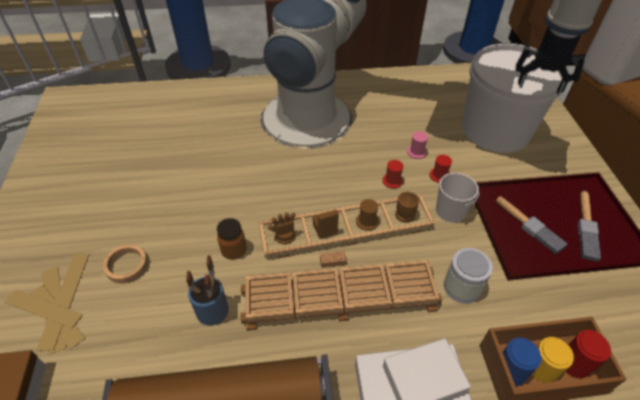

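Top view: the open white glue pot is at (173,198), next to the clown head at (234,190). Then come the top hat (279,187), chair (326,182) and hand (370,181), with the brown jar at (421,178). The metal tin is at (200,105), with trays at (256,108), (300,109), (344,110) and (387,111). The red and pink hats at (176,255), (235,253) and (190,299) are decoys. Next I'll measure and confirm in an enlarged crop.

```bash
cat > m.py <<'E'
from h import *
P={n:(lambda z:(z['im'],cloud(n,z['d'])))(np.load(n+'0.npz')) for n in('top','scene')}
def px(n,w):
    p=camera_params(n);K=np.array([[p['fx'],0,p['cx']],[0,p['fy'],p['cy']],[0,0,1]])
    return cv2.projectPoints(np.float64(w).reshape(-1,1,3),np.array(p['rvec']),np.array(p['tvec']),K,None)[0].reshape(-1,2)
if __name__=='__main__':
    im,w=P['top']
    for k,(u,v) in dict(head=(234,190),hat=(279,187),chair=(326,182),hand=(370,181),pot=(173,198),tin=(200,100),t1=(256,108),t4=(387,111)).items(): print(k,w[v,u].round(0))
    # rectified orthographic-ish height map, 2 px/mm, from both clouds
    for n in P:
        im,w=P[n]; W=w.reshape(-1,3); C=im.reshape(-1,3)
        ok=np.isfinite(W[:,0])&(W[:,2]>15)&(W[:,0]>430)&(W[:,0]<780)&(W[:,1]<460)&(W[:,1]>-220)
        print(n,ok.sum())
    a=cv2.resize(P['top'][0][75:225,140:460],None,fx=2.5,fy=2.5,interpolation=cv2.INTER_CUBIC)
    b=cv2.resize(P['scene'][0][175:335,225:505],None,fx=2.5,fy=2.5,interpolation=cv2.INTER_CUBIC)
    cv2.imwrite('pics/cropt.png',a); cv2.imwrite('pics/crops.png',b)
E
python3 m.py
```

```text
head [439. 206.  99.]
hat [450. 109.  84.]
chair [469.   1.  59.]
hand [469. -98.  82.]
pot [433. 370.   7.]
tin [645. 292. 102.]
t1 [652. 173.  44.]
t4 [ 653. -147.   42.]
top 15603
scene 17346
```

View pics/cropt.png

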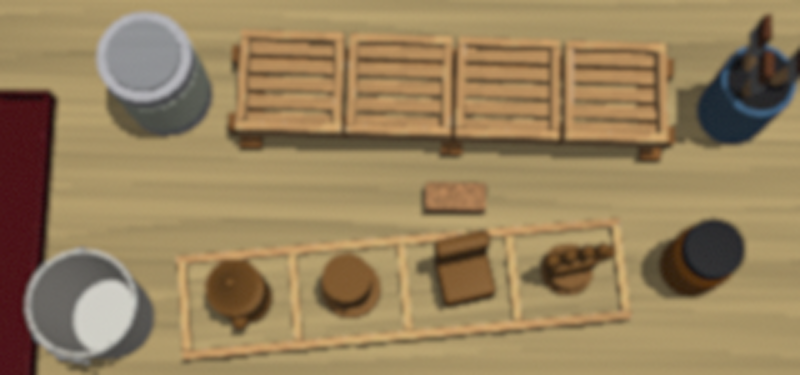

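View pics/crops.png

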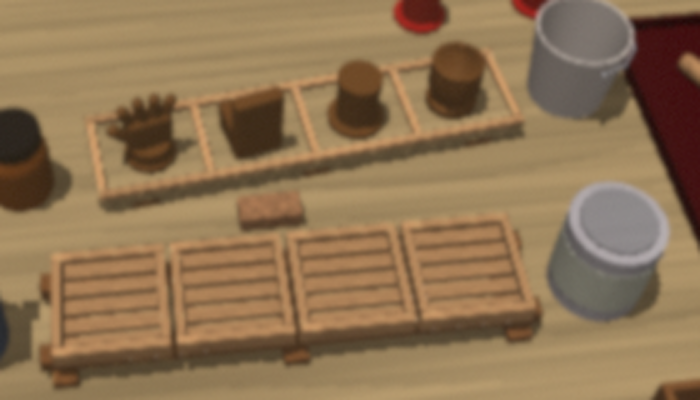

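The crops confirm the order from the pot: clown head (nose towards -x), brown top hat, chair (backrest towards +x), hand (thumb towards -y). Next I'll fit poses from the point clouds.

```bash
cat > fit.py <<'E'
from m import *
from scipy.optimize import least_squares
def pts(c,r,z0,z1,names=('top','scene')):
    o=[]
    for n in names:
        w=P[n][1].reshape(-1,3); o.append(w[(np.hypot(w[:,0]-c[0],w[:,1]-c[1])<r)&(w[:,2]>z0)&(w[:,2]<z1)])
    return o
def circ(q,R,c):
    s=least_squares(lambda p:np.hypot(q[:,0]-p[0],q[:,1]-p[1])-R,c,loss='soft_l1',f_scale=2); return s.x.round(1),np.std(s.fun).round(1),len(q)
for k,c,z0,z1,R in(('head',(440,206),52,70,26.5),('hat',(450,109),36,74,21),('pot',(435,335),40,80,47),('tin',(645,292),30,80,43.5)):
    for n,q in zip(P,pts(c,70 if k in('pot','tin') else 42,z0,z1)): print(k,n,circ(q[:,:2],R,c) if len(q)>8 else len(q))
for n,q in zip(P,pts((450,109),40,78,90)): print('hat top',n,q.mean(0).round(1),len(q))
for n,q in zip(P,pts((645,292),60,97,108)): print('tin top',n,q.mean(0).round(1),len(q))
for n,q in zip(P,pts((440,206),25,95,115)): print('apex',n,q[q[:,2].argmax()].round(1))
def rect(k,c,r,z0,z1):
    for n,q in zip(P,pts(c,r,z0,z1)): print(k,n,len(q),cv2.minAreaRect(q[:,:2].astype(np.float32)) if len(q)>5 else '')
rect('back',(485,1),45,66,110); rect('back top',(485,1),45,98,110);rect('seat',(465,1),35,53,62)
rect('palm',(469,-98),40,48,80);rect('fing',(469,-98),40,88,112)
rect('hand cuff',(469,-98),40,24,44)
# rims
for n in P:
    w=P[n][1].reshape(-1,3)
    q=w[(w[:,2]>48)&(w[:,2]<56)&(w[:,0]>570)&(w[:,0]<730)&(w[:,1]<238)&(w[:,1]>-215)]; print('trays',n,len(q),cv2.minAreaRect(q[:,:2].astype(np.float32)),np.percentile(q[:,:2],[1,99],axis=0))
    q=w[(w[:,2]>25)&(w[:,2]<34)&(w[:,0]>390)&(w[:,0]<540)&(w[:,1]<275)&(w[:,1]>-165)]; print('rack',n,len(q),cv2.minAreaRect(q[:,:2].astype(np.float32)))
E
python3 fit.py
```

```text
head top (array([441.8, 212.9]), np.float64(3.0), 43)
head scene (array([443.2, 209.2]), np.float64(1.1), 110)
hat top (array([455.3, 111.5]), np.float64(0.5), 32)
hat scene (array([454. , 108.7]), np.float64(1.2), 147)
pot top (array([424.2, 338.7]), np.float64(2.6), 503)
pot scene (array([426.9, 339. ]), np.float64(1.8), 718)
tin top (array([654.3, 300.3]), np.float64(7.9), 339)
tin scene (array([652.9, 297.6]), np.float64(2.9), 533)
hat top top [454.4 111.3  85. ] 303
hat top scene [456.  107.9  83.3] 221
tin top top [652.6 299.5 101.9] 1036
tin top scene [655.9 295.9 100.6] 875
apex top [443.  210.3 113.9]
apex scene [444.7 209.2 108.4]
back top 224 ((484.3275451660156, 7.757875442504883), (16.7203426361084, 49.680057525634766), 14.126443862915039)
back scene 300 ((486.4062194824219, 4.1067047119140625), (18.396488189697266, 50.63698959350586), 11.37910270690918)
back top top 159 ((484.4818420410156, 7.5821075439453125), (16.623048782348633, 49.25477981567383), 14.4652681350708)
back top scene 128 ((486.37054443359375, 4.2840423583984375), (18.396488189697266, 49.14004898071289),
[... 838 characters left out ...]
ne 165 ((477.6083068847656, -96.77235412597656), (59.55120849609375, 73.5841064453125), 20.364253997802734)
trays top 2116 ((651.7026977539062, 15.585235595703125), (415.6291198730469, 102.71815490722656), 89.43395233154297) [[ 600.35542234 -190.645608  ]
 [ 701.75571716  221.47269438]]
rack top 2409 ((471.43951416015625, 61.3802490234375), (130.5238800048828, 429.0763854980469), 6.175039768218994)
trays scene 2376 ((651.6009521484375, 12.904739379882812), (415.9187316894531, 103.27617645263672), 89.47628784179688) [[ 601.05918439 -194.17814605]
 [ 702.66212428  218.31956089]]
rack scene 1789 ((456.7603759765625, 56.29335021972656), (104.95193481445312, 428.8370361328125), 6.334249973297119)
```

```bash
cat > go.py <<'E'
import sys,numpy as np
from bench import bot
# target x y z [jaw angle deg]: prints shift in present tool axes, then turn, and shift in axes after turn
x,y,z,*a=map(float,sys.argv[1:]); o=bot.get_obs(); R=np.array(o['tcp_rot']); p=np.array(o['ee_pos'])
phi=np.degrees(np.arctan2(R[1,1],R[0,1])); d=np.array([x,y,z])-p
print('t',round(o['clock'],2),'tcp',p.round(1),'jaw',phi.round(2),'tilt',R[:2,2].round(4),'gap',round(o['finger_gap'],1),'F',np.round(o['contact_force'],1))
print('shift now',(R.T@d).round(1))
if a:
    rz=-np.radians((a[0]-phi+90)%180-90); c,s=np.cos(rz),np.sin(rz)
    print('turn rz',rz.round(4),'shift after',((R@np.array([[c,-s,0],[s,c,0],[0,0,1]])).T@d).round(1))
E
python3 - <<'E'
from fit import *
print('---')
print(px('top',[[443,210.5,64],[444,209.7,109],[443-37,210.5,64],[443-37*.985,210.5-37*.17,64],[443-37*.985,210.5+37*.17,64]]).round(1), 'nose px',140+239/2.5,75+327/2.5)
for n,q in zip(P,pts((474,-97),45,26,29.9)): print(n,len(q))
for n,q in zip(P,pts((474,-97),30,31,45)): print('cuff',n,circ(q[:,:2],23,(474,-97)))
for z0,z1 in((48,62),(62,80),(84,100),(100,112)):
  for n,q in zip(P,pts((474,-97),45,z0,z1)):
    c=q[:,:2]; print(z0,n,len(q),c.mean(0).round(1),np.degrees(np.arctan2(*np.linalg.svd(c-c.mean(0),full_matrices=False)[2][0])).round(1))
im=P['top'][0][155:215,340:400]; cv2.imwrite('pics/hand.png',cv2.resize(np.hstack([im,P['top'][0][165:225,205:265],P['scene'][0][205:265,255:315]]),None,fx=4.4,fy=4.4,interpolation=cv2.INTER_CUBIC))
E
python3 go.py 443 210.5 170 96
```

```text
head top (array([441.8, 212.9]), np.float64(3.0), 43)
head scene (array([443.2, 209.2]), np.float64(1.1), 110)
hat top (array([455.3, 111.5]), np.float64(0.5), 32)
hat scene (array([454. , 108.7]), np.float64(1.2), 147)
pot top (array([424.2, 338.7]), np.float64(2.6), 503)
pot scene (array([426.9, 339. ]), np.float64(1.8), 718)
tin top (array([654.3, 300.3]), np.float64(7.9), 339)
tin scene (array([652.9, 297.6]), np.float64(2.9), 533)
hat top top [454.4 111.3  85. ] 303
hat top scene [456.  107.9  83.3] 221
tin top top [652.6 299.5 101.9] 1036
tin top scene [655.9 295.9 100.6] 875
apex top [443.  210.3 113.9]
apex scene [444.7 209.2 108.4]
back top 224 ((484.3275451660156, 7.757875442504883), (16.7203426361084, 49.680057525634766), 14.126443862915039)
back scene 300 ((486.4062194824219, 4.1067047119140625), (18.396488189697266, 50.63698959350586), 11.37910270690918)
back top top 159 ((484.4818420410156, 7.5821075439453125), (16.623048782348633, 49.25477981567383), 14.4652681350708)
back top scene 128 ((486.37054443359375, 4.2840423583984375), (18.396488189697266, 49.14004898071289),
[... 1499 characters left out ...]
 428.8370361328125), 6.334249973297119)
---
[[235.1 191. ]
 [231.7 187. ]
 [234.3 207. ]
 [237.1 206.8]
 [231.6 206.7]] nose px 235.6 205.8
top 68
scene 51
cuff top (array([478.2, -95.9]), np.float64(3.7), 56)
cuff scene (array([ 474.6, -100. ]), np.float64(3.7), 85)
48 top 41 [467.5 -95.1] -171.2
48 scene 65 [486.2 -99.8] 169.1
62 top 67 [ 472.2 -103.4] -16.9
62 scene 152 [ 486.  -106.5] -7.2
84 top 63 [475.1 -94.8] 168.3
84 scene 108 [480.3 -98.3] -15.2
100 top 66 [476.8 -98.3] 163.9
100 scene 50 [ 480.2 -103.7] -14.0
t 0.1 tcp [253.5 571.  244.8] jaw 66.06 tilt [-0.0005 -0.0009] gap 85.2 F [-0.2 -0.1  0.4]
shift now [-319.5 -252.5   75. ]
turn rz -0.5225 shift after [-150.9 -378.3   75. ]
```

View pics/hand.png

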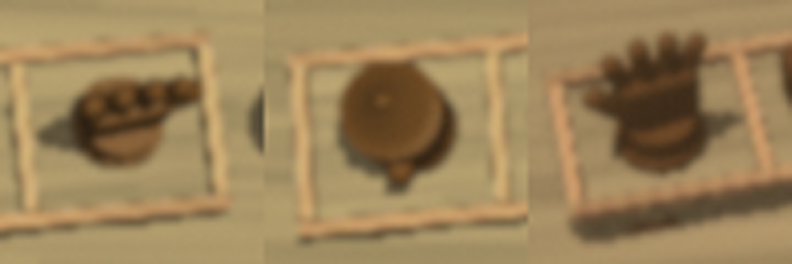

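The head's nose is about 5° off -x, so I'll use jaw angle 95°. The hand's jaw angle will be about 14°. Start by turning.

{"method": "send_rows", "body": {"commands": "0 0 0 0 0 -0.1; 0 0 0 0 0 -0.1; 0 0 0 0 0 -0.1; 0 0 0 0 0 -0.1; 0 0 0 0 0 -0.105; 0 0 0 0 0 0", "claw": 0, "grip_force": 20}}

```text
clock: 0.7
ee_pos: [253.5, 571.1, 245.0]
tcp_rot: [[-0.996, -0.089, -0.0], [-0.089, 0.996, -0.001], [0.0, -0.001, -1.0]]
contact_force: [-0.6, 0.3, -0.3]
finger_gap: 85.4
```

```bash
python3 go.py 443 210.5 170 95
```

```text
t 0.7 tcp [253.5 571.1 245. ] jaw 95.11 tilt [-0.0003 -0.0006] gap 85.4 F [-0.6  0.3 -0.3]
shift now [-156.7 -376.    75.1]
turn rz 0.002 shift after [-157.4 -375.7   75.1]
```

{"method": "send_rows", "body": {"commands": "-16 -38 0 0 0 0; -16 -38 0 0 0 0; -16 -38 0 0 0 0; -16 -38 0 0 0 0; -16 -38 0 0 0 0; -16 -38 0 0 0 0; -16 -38 10 0 0 0; -16 -38 20 0 0 0; -15 -37 20 0 0 0; -14 -35 20 0 0 0"}}

```text
clock: 1.7
ee_pos: [443.3, 208.7, 174.7]
tcp_rot: [[-0.997, -0.083, 0.001], [-0.083, 0.997, 0.0], [-0.001, 0.0, -1.0]]
contact_force: [0.7, -0.4, 0.1]
finger_gap: 85.7
```

{"method": "send_rows", "body": {"commands": "0 0 5 0 0 0; 0 0 0 0 0 0; 0 0 0 0 0 0"}}

```text
clock: 2.0
ee_pos: [442.6, 211.0, 170.6]
tcp_rot: [[-0.996, -0.086, 0.0], [-0.086, 0.996, 0.0], [-0.0, 0.0, -1.0]]
contact_force: [0.4, 0.3, 0.7]
finger_gap: 85.6
```

```bash
python3 go.py 443 210.5 56 95; python3 - <<'E'
from h import *
im,d=snap('top','top1'); s,_=snap('scene','scene1')
cv2.imwrite('pics/v1.png',np.hstack([cv2.resize(im[120:240,170:300],(455,420)),cv2.resize(s[130:250,340:440],(345,420))]))
E
```

```text
t 2.0 tcp [442.6 211.  170.6] jaw 94.93 tilt [0.0001 0.0002] gap 85.6 F [0.4 0.3 0.7]
shift now [ -0.3  -0.5 114.6]
turn rz -0.0013 shift after [ -0.3  -0.5 114.6]
```

View pics/v1.png

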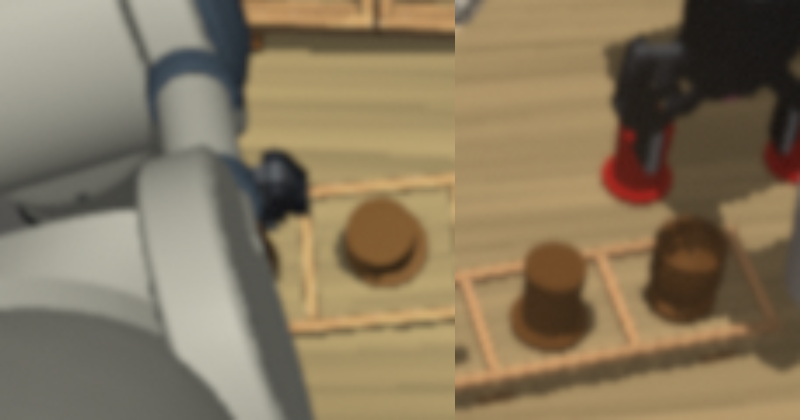

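The gripper hovers over the clown head at crop (690,260), with the fingers on either side of it. Descend and grip.

{"method": "send_rows", "body": {"commands": "0 0 25 0 0 0; 0 0 25 0 0 0; 0 0 20 0 0 0; 0 0 15 0 0 0; 0 0 10 0 0 0; 0 0 10 0 0 0; 0 0 9.5 0 0 0; 0 0 0 0 0 0"}}

```text
clock: 2.9
ee_pos: [442.4, 210.4, 55.1]
tcp_rot: [[-0.996, -0.087, -0.001], [-0.087, 0.996, -0.0], [0.001, -0.0, -1.0]]
contact_force: [-0.2, -0.8, -0.2]
finger_gap: 85.5
```

{"method": "send_rows", "body": {"commands": "0 0 0 0 0 0; 0 0 0 0 0 0; 0 0 0 0 0 0; 0 0 0 0 0 0; 0 0 0 0 0 0; 0 0 0 0 0 0; 0 0 0 0 0 0; 0 0 0 0 0 0", "claw": 1, "grip_force": 25}}

```text
clock: 3.7
ee_pos: [443.0, 210.4, 56.4]
tcp_rot: [[-0.996, -0.087, 0.001], [-0.087, 0.996, 0.0], [-0.001, 0.0, -1.0]]
contact_force: [-0.2, -0.2, 5.8]
finger_gap: 52.8
```

{"method": "send_rows", "body": {"commands": "0 0 0 0 0 0; 0 0 0 0 0 0; 0 0 -5 0 0 0; 0 0 -10 0 0 0; 0 0 -15 0 0 0; 0 0 -20 0 0 0; 0 0 -25 0 0 0; 0 0 -25 0 0 0; 0 0 0 0 0 0; 0 0 0 0 0 0"}}

```text
clock: 4.7
ee_pos: [442.9, 210.4, 156.6]
tcp_rot: [[-0.996, -0.087, 0.002], [-0.087, 0.996, 0.001], [-0.002, 0.0, -1.0]]
contact_force: [-0.6, -0.1, -1.0]
finger_gap: 52.4
```

```bash
python3 go.py 653.1 171.7 156 90; python3 - <<'E'
from h import *
s,_=snap('scene','scene2')
cv2.imwrite('pics/v2.png',cv2.resize(s[120:260,320:480],(640,560)))
E
```

```text
t 4.7 tcp [442.9 210.4 156.6] jaw 95.0 tilt [0.0015 0.0005] gap 52.4 F [-0.6 -0.1 -1. ]
shift now [-206.   -56.9    0.9]
turn rz 0.0872 shift after [-210.2  -38.7    0.9]
```

View pics/v2.png

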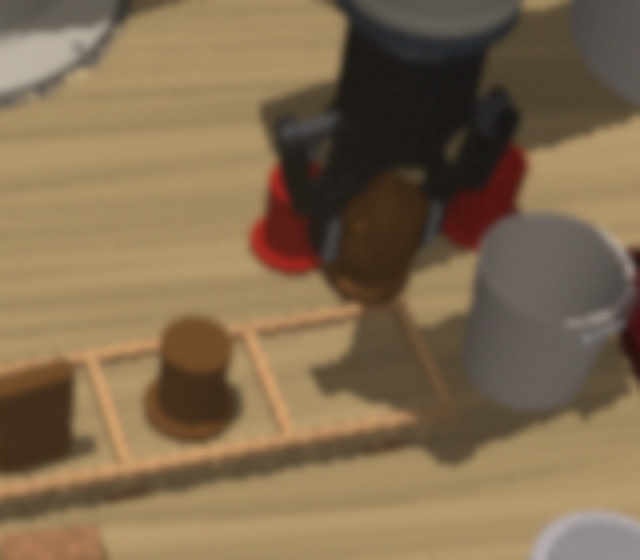

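Head is held upright at crop (380,230). Carry it to tray 1.

{"method": "send_rows", "body": {"commands": "0 0 0 0 0 0.044; 0 0 0 0 0 0.043; -15 -3 0 0 0 0; -25 -5 0 0 0 0; -30 -6 0 0 0 0; -35 -6 0 0 0 0; -35 -6 0 0 0 0; -35 -6 0 0 0 0; -25 -5 0 0 0 0; -10 -2 0 0 0 0"}}

```text
clock: 5.75
ee_pos: [655.2, 170.2, 154.6]
tcp_rot: [[-1.0, -0.0, -0.0], [-0.0, 1.0, -0.0], [0.0, -0.0, -1.0]]
contact_force: [-0.3, 0.6, -1.1]
finger_gap: 52.4
```

{"method": "send_rows", "body": {"commands": "0 0 20 0 0 0; 0 0 20 0 0 0; 0 0 15 0 0 0; 0 0 8 0 0 0; 0 0 5 0 0 0; 0 0 0 0 0 0; 0 0 0 0 0 0"}}

```text
clock: 6.45
ee_pos: [653.1, 171.5, 88.4]
tcp_rot: [[-1.0, -0.0, 0.001], [-0.0, 1.0, 0.0], [-0.001, 0.0, -1.0]]
contact_force: [-0.1, 0.2, -1.1]
finger_gap: 52.1
```

```bash
python3 go.py 653.1 171.7 76.4 90
```

```text
t 6.45 tcp [653.1 171.5  88.4] jaw 90.02 tilt [0.0009 0.0002] gap 52.1 F [-0.1  0.2 -1.1]
shift now [ 0.   0.2 12. ]
turn rz 0.0004 shift after [ 0.   0.2 12. ]
```

{"method": "send_rows", "body": {"commands": "0 0 4 0 0 0; 0 0 3 0 0 0; 0 0 2 0 0 0; 0 0 1 0 0 0; 0 0 1 0 0 0; 0 0 0 0 0 0; 0 0 0 0 0 0"}}

```text
clock: 7.15
ee_pos: [652.8, 171.4, 76.8]
tcp_rot: [[-1.0, -0.0, 0.0], [-0.0, 1.0, 0.0], [-0.0, 0.0, -1.0]]
contact_force: [-0.1, 0.1, -1.2]
finger_gap: 52.4
```

{"method": "send_rows", "body": {"commands": "0 0 1 0 0 0; 0 0 0 0 0 0; 0 0 0 0 0 0"}}

```text
clock: 7.45
ee_pos: [652.9, 171.4, 76.4]
tcp_rot: [[-1.0, -0.0, 0.001], [-0.0, 1.0, 0.0], [-0.001, 0.0, -1.0]]
contact_force: [-2.5, -0.5, 7.9]
finger_gap: 52.8
```

{"method": "send_rows", "body": {"commands": "0 0 1 0 0 0; 0 0 0 0 0 0; 0 0 0 0 0 0"}}

```text
clock: 7.75
ee_pos: [653.0, 171.4, 76.4]
tcp_rot: [[-1.0, -0.0, 0.001], [-0.0, 1.0, 0.0], [-0.001, 0.0, -1.0]]
contact_force: [-7.5, -1.4, 21.3]
finger_gap: 52.5
```

Contact confirmed. Ease up, release and retreat.

{"method": "send_rows", "body": {"commands": "0 0 -1 0 0 0; 0 0 0 0 0 0"}}

```text
clock: 7.95
ee_pos: [653.0, 171.4, 76.4]
tcp_rot: [[-1.0, -0.0, 0.001], [-0.0, 1.0, 0.0], [-0.001, 0.0, -1.0]]
contact_force: [-3.8, -0.8, 11.2]
finger_gap: 52.6
```

{"method": "send_rows", "body": {"commands": "0 0 0 0 0 0; 0 0 0 0 0 0; 0 0 0 0 0 0; 0 0 0 0 0 0; 0 0 0 0 0 0; 0 0 0 0 0 0; 0 0 0 0 0 0; 0 0 0 0 0 0", "claw": 0}}

```text
clock: 8.75
ee_pos: [652.7, 171.4, 75.8]
tcp_rot: [[-1.0, -0.0, -0.0], [-0.0, 1.0, -0.0], [0.0, -0.0, -1.0]]
contact_force: [-0.5, 0.4, 0.9]
finger_gap: 85.2
```

{"method": "send_rows", "body": {"commands": "0 0 -10 0 0 0; 0 0 -20 0 0 0; 0 0 -25 0 0 0; 0 0 -25 0 0 0; 0 0 -20 0 0 0; 0 0 0 0 0 0"}}

```text
clock: 9.35
ee_pos: [654.3, 171.7, 179.7]
tcp_rot: [[-1.0, -0.0, 0.005], [-0.0, 1.0, 0.001], [-0.005, 0.001, -1.0]]
contact_force: [-1.0, 0.8, 0.6]
finger_gap: 85.5
```

```bash
python3 go.py 455 109.6 176 14; python3 - <<'E'
from h import *
s,d=snap('scene','scene3'); w=cloud('scene',d).reshape(-1,3)
from scipy.optimize import least_squares
q=w[(np.hypot(w[:,0]-653,w[:,1]-172)<40)&(w[:,2]>72)&(w[:,2]<92)]
print(len(q),least_squares(lambda p:np.hypot(q[:,0]-p[0],q[:,1]-p[1])-26.5,(653,172),loss='soft_l1').x)
cv2.imwrite('pics/v3.png',cv2.resize(s[150:330,230:500],(750,500)))
E
```

```text
t 9.35 tcp [654.3 171.7 179.7] jaw 90.01 tilt [0.0054 0.0009] gap 85.5 F [-1.   0.8  0.6]
shift now [199.3 -62.    2.6]
turn rz 1.3267 shift after [ -12.  -208.4    2.6]
136 [652.85716672 171.28120565]
```

View pics/v3.png

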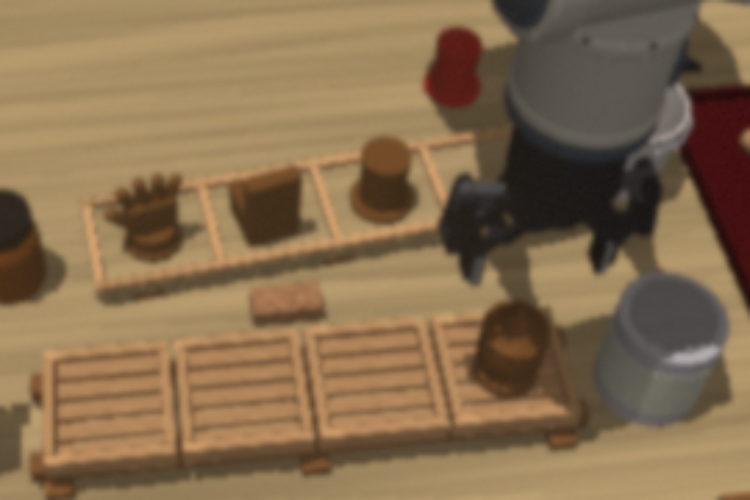

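The clown head stands centred in tray 1 (crop (512,345)), fitted at (652.9,171.3). Turn the jaw to 14°, which suits the remaining three models, then go to the hat.

{"method": "send_rows", "body": {"commands": "0 0 0 0 0 0.133; 0 0 0 0 0 0.133; 0 0 0 0 0 0.133; 0 0 0 0 0 0.133; 0 0 0 0 0 0.133; 0 0 0 0 0 0.133; 0 0 0 0 0 0.133; 0 0 0 0 0 0.133; 0 0 0 0 0 0.133; 0 0 0 0 0 0.13"}}

```text
clock: 10.4
ee_pos: [652.3, 171.3, 175.0]
tcp_rot: [[-0.236, 0.972, -0.001], [0.972, 0.236, -0.0], [0.0, -0.001, -1.0]]
contact_force: [0.7, 0.0, 0.8]
finger_gap: 85.8
```

{"method": "send_rows", "body": {"commands": "-1 -15 0 0 0 0; -1 -25 0 0 0 0; -2 -30 0 0 0 0; -2 -35 0 0 0 0; -2 -35 0 0 0 0; -2 -30 0 0 0 0; -1 -25 0 0 0 0; -1 -13 0 0 0 0; 0 0 0 0 0 0; 0 0 0 0 0 0"}}

```text
clock: 11.4
ee_pos: [454.8, 109.6, 175.9]
tcp_rot: [[-0.241, 0.97, 0.001], [0.97, 0.241, 0.0], [-0.0, 0.001, -1.0]]
contact_force: [1.1, 0.6, -0.4]
finger_gap: 85.1
```

```bash
python3 go.py 455 109.6 56 14
```

```text
t 11.4 tcp [454.8 109.6 175.9] jaw 13.97 tilt [0.0009 0.0001] gap 85.1 F [ 1.1  0.6 -0.4]
shift now [ -0.    0.  119.9]
turn rz -0.0006 shift after [ -0.    0.  119.9]
```

{"method": "send_rows", "body": {"commands": "0 0 25 0 0 0; 0 0 25 0 0 0; 0 0 20 0 0 0; 0 0 15 0 0 0; 0 0 15 0 0 0; 0 0 12 0 0 0; 0 0 8 0 0 0; 0 0 0 0 0 0; 0 0 0 0 0 0"}}

```text
clock: 12.3
ee_pos: [454.3, 109.6, 55.8]
tcp_rot: [[-0.242, 0.97, 0.0], [0.97, 0.242, -0.0], [-0.0, 0.0, -1.0]]
contact_force: [0.0, -0.3, -0.4]
finger_gap: 85.4
```

{"method": "send_rows", "body": {"commands": "0 0 0 0 0 0; 0 0 0 0 0 0; 0 0 0 0 0 0; 0 0 0 0 0 0; 0 0 0 0 0 0; 0 0 0 0 0 0; 0 0 0 0 0 0; 0 0 0 0 0 0; 0 0 0 0 0 0; 0 0 0 0 0 0", "claw": 1, "grip_force": 25}}

```text
clock: 13.3
ee_pos: [454.2, 109.5, 56.2]
tcp_rot: [[-0.242, 0.97, 0.001], [0.97, 0.242, 0.0], [-0.0, 0.001, -1.0]]
contact_force: [0.7, -0.9, 6.1]
finger_gap: 43.6
```

{"method": "send_rows", "body": {"commands": "0 0 -5 0 0 0; 0 0 -10 0 0 0; 0 0 -15 0 0 0; 0 0 -20 0 0 0; 0 0 -25 0 0 0; 0 0 -25 0 0 0; 0 0 0 0 0 0; 0 0 0 0 0 0"}}

```text
clock: 14.1
ee_pos: [454.0, 109.5, 156.5]
tcp_rot: [[-0.242, 0.97, 0.002], [0.97, 0.242, 0.0], [-0.0, 0.002, -1.0]]
contact_force: [-0.2, 0.0, -1.7]
finger_gap: 43.5
```

```bash
python3 go.py 652.1 66.7 156 14
```

```text
t 14.1 tcp [454.  109.5 156.5] jaw 13.98 tilt [0.0016 0.0002] gap 43.5 F [-0.2  0.  -1.7]
shift now [-89.4 181.9   0.8]
turn rz -0.0003 shift after [-89.5 181.9   0.8]
```

{"method": "send_rows", "body": {"commands": "-6 13 0 0 0 0; -11 22 0 0 0 0; -14 28 0 0 0 0; -15 30 0 0 0 0; -14 28 0 0 0 0; -13 27 0 0 0 0; -10 20 0 0 0 0; -6 14 0 0 0 0; 0 0 0 0 0 0; 0 0 0 0 0 0"}}

```text
clock: 15.1
ee_pos: [650.9, 67.1, 154.6]
tcp_rot: [[-0.242, 0.97, -0.002], [0.97, 0.242, -0.0], [0.001, -0.002, -1.0]]
contact_force: [-0.0, -0.4, -1.4]
finger_gap: 43.6
```

{"method": "send_rows", "body": {"commands": "0 0 20 0 0 0; 0 0 20 0 0 0; 0 0 15 0 0 0; 0 0 10 0 0 0; 0 0 7 0 0 0; 0 0 4 0 0 0; 0 0 2 0 0 0; 0 0 0 0 0 0; 0 0 0 0 0 0"}}

```text
clock: 16.0
ee_pos: [652.2, 67.1, 78.2]
tcp_rot: [[-0.242, 0.97, 0.001], [0.97, 0.242, -0.0], [-0.0, 0.001, -1.0]]
contact_force: [-0.3, -0.2, -1.0]
finger_gap: 43.6
```

```bash
python3 go.py 652.1 66.7 76.2 14
```

```text
t 16.0 tcp [652.2  67.1  78.2] jaw 13.98 tilt [ 0.0007 -0.    ] gap 43.6 F [-0.3 -0.2 -1. ]
shift now [-0.4 -0.2  2. ]
turn rz -0.0003 shift after [-0.4 -0.2  2. ]
```

{"method": "send_rows", "body": {"commands": "0 0 1 0 0 0; 0 0 1 0 0 0; 0 0 0 0 0 0; 0 0 0 0 0 0"}}

```text
clock: 16.4
ee_pos: [652.3, 67.1, 76.3]
tcp_rot: [[-0.242, 0.97, 0.001], [0.97, 0.242, -0.0], [-0.0, 0.001, -1.0]]
contact_force: [0.3, -0.2, 4.3]
finger_gap: 43.6
```

{"method": "send_rows", "body": {"commands": "0 0 0.5 0 0 0; 0 0 0 0 0 0; 0 0 0 0 0 0"}}

```text
clock: 16.7
ee_pos: [652.4, 67.1, 76.2]
tcp_rot: [[-0.242, 0.97, 0.001], [0.97, 0.242, 0.0], [-0.0, 0.001, -1.0]]
contact_force: [-1.7, 0.0, 9.9]
finger_gap: 43.8
```

Seated. Release, retreat, and go to the chair.

{"method": "send_rows", "body": {"commands": "0 0 0 0 0 0; 0 0 0 0 0 0; 0 0 0 0 0 0; 0 0 0 0 0 0; 0 0 0 0 0 0; 0 0 0 0 0 0; 0 0 0 0 0 0; 0 0 0 0 0 0", "claw": 0}}

```text
clock: 17.5
ee_pos: [651.9, 67.1, 75.3]
tcp_rot: [[-0.242, 0.97, 0.0], [0.97, 0.242, -0.0], [-0.0, 0.0, -1.0]]
contact_force: [-0.4, 0.6, 0.0]
finger_gap: 85.4
```

{"method": "send_rows", "body": {"commands": "0 0 -10 0 0 0; 0 0 -20 0 0 0; 0 0 -25 0 0 0; 0 0 -25 0 0 0; 0 0 -20 0 0 0; 0 0 0 0 0 0; 0 0 0 0 0 0"}}

```text
clock: 18.2
ee_pos: [652.0, 67.1, 176.0]
tcp_rot: [[-0.242, 0.97, 0.001], [0.97, 0.242, 0.0], [-0.0, 0.001, -1.0]]
contact_force: [-0.3, 0.5, -1.0]
finger_gap: 85.5
```

```bash
python3 go.py 485.3 6 177 12.5; python3 - <<'E'
from h import *
s,d=snap('scene','scene4'); w=cloud('scene',d).reshape(-1,3)
q=w[(np.hypot(w[:,0]-652,w[:,1]-67)<30)&(w[:,2]>98)&(w[:,2]<112)]; print(len(q),q.mean(0))
t,_=snap('top','top4')
cv2.imwrite('pics/v4.png',cv2.resize(s[150:330,230:500],(750,500)))
E
```

```text
t 18.2 tcp [652.   67.1 176. ] jaw 13.98 tilt [0.0011 0.    ] gap 85.5 F [-0.3  0.5 -1. ]
shift now [ -19.  -176.6   -1.2]
turn rz 0.0258 shift after [ -23.6 -176.    -1.2]
313 [654.128016    64.89868975 103.416908  ]
```

View pics/v4.png

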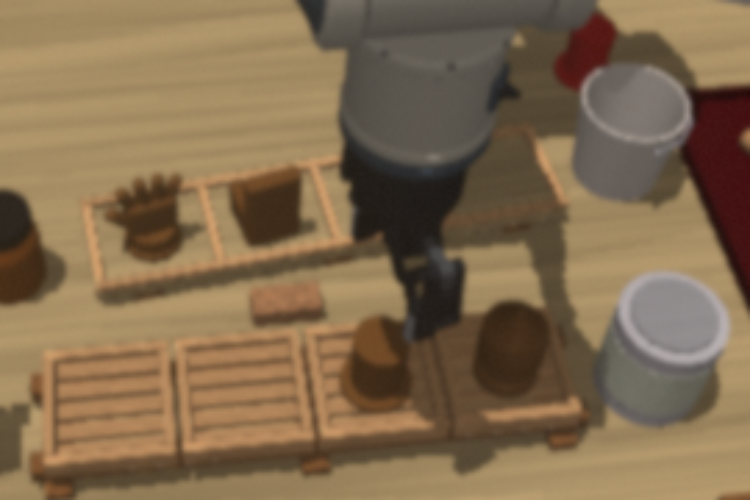

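The hat stands in tray 2 (crop (378,360)). Now the chair.

{"method": "send_rows", "body": {"commands": "0 0 0 0 0 0.025; -2 -15 0 0 0 0; -3 -22 0 0 0 0; -4 -28 0 0 0 0; -4 -30 0 0 0 0; -4 -30 0 0 0 0; -4 -28 0 0 0 0; -3 -23 0 0 0 0; 0 0 0 0 0 0; 0 0 0 0 0 0"}}

```text
clock: 19.3
ee_pos: [485.5, 5.4, 175.2]
tcp_rot: [[-0.216, 0.976, -0.0], [0.976, 0.216, 0.0], [0.0, 0.0, -1.0]]
contact_force: [-0.1, 0.0, 0.4]
finger_gap: 85.5
```

```bash
python3 go.py 485.3 6 78 12.5
```

```text
t 19.3 tcp [485.5   5.4 175.2] jaw 12.47 tilt [-0.      0.0001] gap 85.5 F [-0.1  0.   0.4]
shift now [ 0.6 -0.  97.2]
turn rz -0.0005 shift after [ 0.6 -0.  97.2]
```

{"method": "send_rows", "body": {"commands": "0.5 0 25 0 0 0; 0 0 25 0 0 0; 0 0 20 0 0 0; 0 0 12 0 0 0; 0 0 10 0 0 0; 0 0 5 0 0 0; 0 0 0 0 0 0; 0 0 0 0 0 0"}}

```text
clock: 20.1
ee_pos: [485.6, 6.0, 78.6]
tcp_rot: [[-0.217, 0.976, 0.001], [0.976, 0.217, -0.0], [-0.0, 0.001, -1.0]]
contact_force: [0.0, 0.6, 0.7]
finger_gap: 85.3
```

{"method": "send_rows", "body": {"commands": "0 0 0 0 0 0; 0 0 0 0 0 0; 0 0 0 0 0 0; 0 0 0 0 0 0; 0 0 0 0 0 0; 0 0 0 0 0 0; 0 0 0 0 0 0; 0 0 0 0 0 0; 0 0 0 0 0 0; 0 0 0 0 0 0", "claw": 1, "grip_force": 35}}

```text
clock: 21.1
ee_pos: [485.3, 5.9, 78.4]
tcp_rot: [[-0.217, 0.976, 0.0], [0.976, 0.217, -0.0], [-0.0, 0.0, -1.0]]
contact_force: [0.7, -0.2, 5.2]
finger_gap: 15.3
```

{"method": "send_rows", "body": {"commands": "0 0 0 0 0 0; 0 0 0 0 0 0; 0 0 -5 0 0 0; 0 0 -10 0 0 0; 0 0 -15 0 0 0; 0 0 -20 0 0 0; 0 0 -25 0 0 0; 0 0 -10 0 0 0; 0 0 0 0 0 0; 0 0 0 0 0 0"}}

```text
clock: 22.1
ee_pos: [485.0, 5.9, 162.9]
tcp_rot: [[-0.217, 0.976, -0.0], [0.976, 0.217, -0.0], [0.0, -0.0, -1.0]]
contact_force: [-0.4, -0.4, -0.8]
finger_gap: 15.9
```

```bash
python3 go.py 668.7 -34.4 163 12.5; python3 - <<'E'
from h import *
s,d=snap('scene','scene5')
cv2.imwrite('pics/v5.png',cv2.resize(s[130:270,240:420],(720,560)))
E
```

```text
t 22.1 tcp [485.    5.9 162.9] jaw 12.55 tilt [-0.0002 -0.    ] gap 15.9 F [-0.4 -0.4 -0.8]
shift now [-79.3 170.6  -0.2]
turn rz 0.0009 shift after [-79.2 170.7  -0.2]
```

View pics/v5.png

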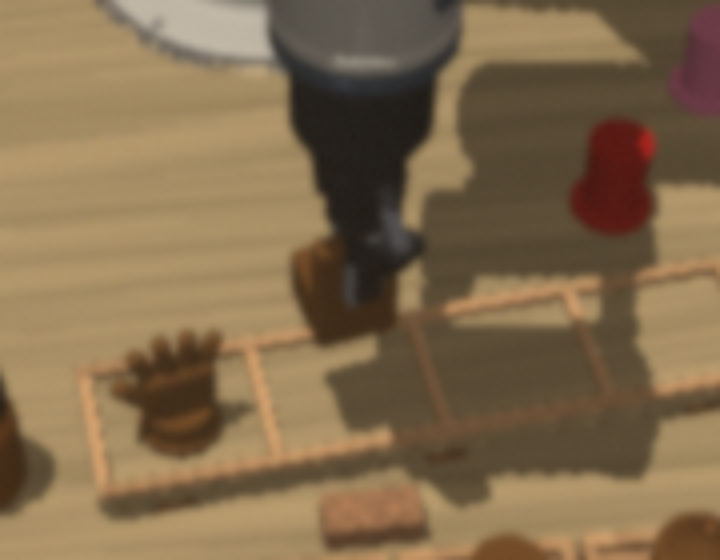

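Chair is held level at crop (345,290). Carry it to tray 3.

{"method": "send_rows", "body": {"commands": "-5 11 0 0 0 0; -9 20 0 0 0 0; -12 26 0 0 0 0; -14 30 0 0 0 0; -13 28 0 0 0 0; -12 25 0 0 0 0; -9 19 0 0 0 0; -5 11.5 0 0 0 0; 0 0 0 0 0 0; 0 0 0 0 0 0"}}

```text
clock: 23.15
ee_pos: [668.5, -34.2, 162.2]
tcp_rot: [[-0.217, 0.976, -0.002], [0.976, 0.217, 0.0], [0.001, -0.001, -1.0]]
contact_force: [0.6, 0.5, -0.8]
finger_gap: 15.3
```

{"method": "send_rows", "body": {"commands": "0 0 15 0 0 0; 0 0 15 0 0 0; 0 0 12 0 0 0; 0 0 8 0 0 0; 0 0 6 0 0 0; 0 0 4 0 0 0; 0 0 2 0 0 0; 0 0 0 0 0 0; 0 0 0 0 0 0"}}

```text
clock: 24.05
ee_pos: [669.0, -34.2, 101.7]
tcp_rot: [[-0.217, 0.976, 0.001], [0.976, 0.217, -0.0], [-0.0, 0.001, -1.0]]
contact_force: [0.3, -0.5, 0.3]
finger_gap: 15.7
```

```bash
python3 go.py 668.7 -34.4 98.4 12.5
```

```text
t 24.05 tcp [669.  -34.2 101.7] jaw 12.55 tilt [ 0.0006 -0.0001] gap 15.7 F [ 0.3 -0.5  0.3]
shift now [-0.2 -0.4  3.3]
turn rz 0.0009 shift after [-0.2 -0.4  3.3]
```

{"method": "send_rows", "body": {"commands": "0 0 1 0 0 0; 0 0 1 0 0 0; 0 0 1 0 0 0; 0 0 0 0 0 0; 0 0 0 0 0 0"}}

```text
clock: 24.55
ee_pos: [668.9, -34.2, 98.4]
tcp_rot: [[-0.217, 0.976, 0.0], [0.976, 0.217, -0.0], [-0.0, 0.0, -1.0]]
contact_force: [0.1, -0.0, 2.4]
finger_gap: 15.6
```

{"method": "send_rows", "body": {"commands": "0 0 0.5 0 0 0; 0 0 0 0 0 0; 0 0 0 0 0 0"}}

```text
clock: 24.85
ee_pos: [669.0, -34.2, 98.4]
tcp_rot: [[-0.217, 0.976, 0.001], [0.976, 0.217, -0.0], [-0.0, 0.001, -1.0]]
contact_force: [-2.4, -0.3, 8.7]
finger_gap: 15.7
```

{"method": "send_rows", "body": {"commands": "0 0 0 0 0 0; 0 0 0 0 0 0; 0 0 0 0 0 0; 0 0 0 0 0 0; 0 0 0 0 0 0; 0 0 0 0 0 0; 0 0 0 0 0 0; 0 0 0 0 0 0; 0 0 0 0 0 0; 0 0 0 0 0 0", "claw": 0}}

```text
clock: 25.85
ee_pos: [668.8, -34.2, 97.8]
tcp_rot: [[-0.217, 0.976, -0.0], [0.976, 0.217, 0.0], [0.0, -0.0, -1.0]]
contact_force: [-0.3, -0.1, 0.6]
finger_gap: 85.4
```

{"method": "send_rows", "body": {"commands": "0 0 -10 0 0 0; 0 0 -20 0 0 0; 0 0 -25 0 0 0; 0 0 -25 0 0 0; 0 0 0 0 0 0; 0 0 0 0 0 0"}}

```text
clock: 26.45
ee_pos: [669.0, -34.2, 178.7]
tcp_rot: [[-0.217, 0.976, 0.001], [0.976, 0.217, -0.0], [-0.001, 0.001, -1.0]]
contact_force: [0.6, 0.2, -0.3]
finger_gap: 85.6
```

```bash
python3 go.py 477 -98 178 15; python3 - <<'E'
from h import *
s,d=snap('scene','scene6'); w=cloud('scene',d).reshape(-1,3)
q=w[(np.hypot(w[:,0]-668,w[:,1]+34)<40)&(w[:,2]>90)&(w[:,2]<130)]; print(len(q),cv2.minAreaRect(q[:,:2].astype(np.float32)),q[:,2].max())
cv2.imwrite('pics/v6.png',cv2.resize(s[150:330,230:500],(750,500)))
E
```

```text
t 26.45 tcp [669.  -34.2 178.7] jaw 12.55 tilt [ 0.0014 -0.0003] gap 85.6 F [ 0.6  0.2 -0.3]
shift now [ -20.6 -201.3    0.5]
turn rz -0.0428 shift after [ -11.9 -202.     0.5]
250 ((670.705810546875, -37.07257080078125), (17.01966094970703, 47.678314208984375), 11.200430870056152) 126.3078944631089
```

View pics/v6.png

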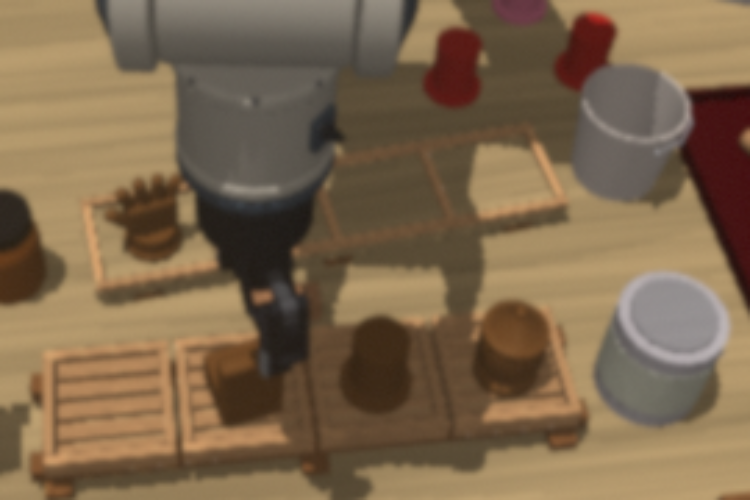

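The chair stands in tray 3 (crop (243,380)). Now the hand.

{"method": "send_rows", "body": {"commands": "0 0 0 0 0 -0.043; -1 -15 0 0 0 0; -1 -24 0 0 0 0; -2 -30 0 0 0 0; -2 -34 0 0 0 0; -2 -34 0 0 0 0; -2 -30 0 0 0 0; -1 -23 0 0 0 0; -1 -12 0 0 0 0; 0 0 0 0 0 0"}}

```text
clock: 27.5
ee_pos: [475.7, -98.3, 177.5]
tcp_rot: [[-0.258, 0.966, -0.001], [0.966, 0.258, 0.0], [0.001, -0.001, -1.0]]
contact_force: [0.2, 1.4, -0.1]
finger_gap: 85.4
```

{"method": "send_rows", "body": {"commands": "0 0 25 0 0 0; 0 0 25 0 0 0; 0 0 0 0 0 0; 0 0 0 0 0 0"}}

```text
clock: 27.9
ee_pos: [477.4, -97.9, 127.8]
tcp_rot: [[-0.259, 0.966, -0.001], [0.966, 0.259, 0.0], [0.001, -0.001, -1.0]]
contact_force: [0.4, -0.3, 0.3]
finger_gap: 85.3
```

```bash
python3 go.py 477 -98 62 15
```

```text
t 27.9 tcp [477.4 -97.9 127.8] jaw 15.03 tilt [-0.0008  0.0003] gap 85.3 F [ 0.4 -0.3  0.3]
shift now [-0.1 -0.4 65.8]
turn rz 0.0005 shift after [-0.1 -0.4 65.8]
```

{"method": "send_rows", "body": {"commands": "0 0 15 0 0 0; 0 0 15 0 0 0; 0 0 15 0 0 0; 0 0 10 0 0 0; 0 0 7 0 0 0; 0 0 3.5 0 0 0; 0 0 0 0 0 0; 0 0 0 0 0 0"}}

```text
clock: 28.7
ee_pos: [477.1, -98.1, 62.7]
tcp_rot: [[-0.259, 0.966, 0.0], [0.966, 0.259, -0.0], [-0.0, 0.0, -1.0]]
contact_force: [-0.4, -0.1, -0.4]
finger_gap: 85.4
```

{"method": "send_rows", "body": {"commands": "0 0 0 0 0 0; 0 0 0 0 0 0; 0 0 0 0 0 0; 0 0 0 0 0 0; 0 0 0 0 0 0; 0 0 0 0 0 0; 0 0 0 0 0 0; 0 0 0 0 0 0; 0 0 0 0 0 0; 0 0 0 0 0 0", "claw": 1, "grip_force": 25}}

```text
clock: 29.7
ee_pos: [476.9, -98.1, 62.4]
tcp_rot: [[-0.259, 0.966, 0.0], [0.966, 0.259, -0.0], [-0.0, 0.0, -1.0]]
contact_force: [-0.8, 0.4, 5.1]
finger_gap: 19.9
```

{"method": "send_rows", "body": {"commands": "0 0 0 0 0 0; 0 0 0 0 0 0; 0 0 -5 0 0 0; 0 0 -10 0 0 0; 0 0 -15 0 0 0; 0 0 -20 0 0 0; 0 0 -25 0 0 0; 0 0 -10 0 0 0; 0 0 0 0 0 0; 0 0 0 0 0 0"}}

```text
clock: 30.7
ee_pos: [476.6, -98.0, 147.0]
tcp_rot: [[-0.259, 0.966, -0.0], [0.966, 0.259, 0.0], [0.0, -0.0, -1.0]]
contact_force: [1.2, -0.7, -0.1]
finger_gap: 20.0
```

```bash
python3 go.py 650.1 -143.3 147 15; python3 - <<'E'
from h import *
s,d=snap('scene','scene7')
cv2.imwrite('pics/v7.png',cv2.resize(s[130:330,190:400],(630,600)))
E
```

```text
t 30.7 tcp [476.6 -98.  147. ] jaw 15.01 tilt [-0.0001  0.    ] gap 20.0 F [ 1.2 -0.7 -0.1]
shift now [-88.7 155.8  -0. ]
turn rz 0.0002 shift after [-88.7 155.9  -0. ]
```

View pics/v7.png

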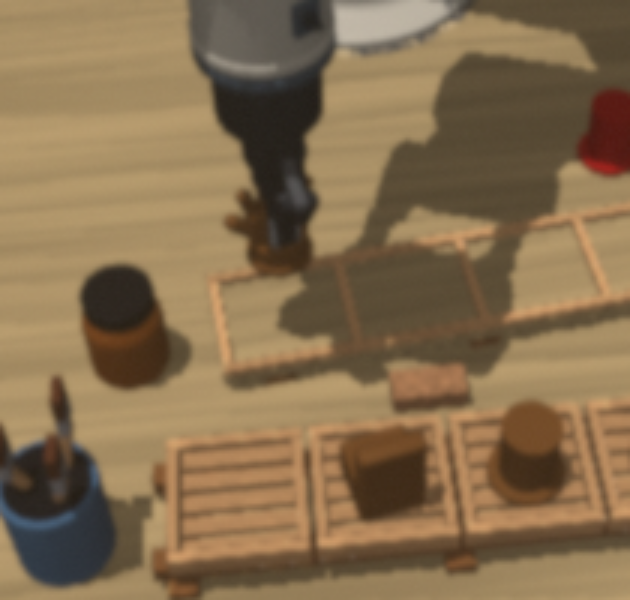

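The hand is held upright (crop (278,230)). Hat and chair are fine in trays 2 and 3. Carry it to tray 4.

{"method": "send_rows", "body": {"commands": "-6 10 0 0 0 0; -10 18 0 0 0 0; -14 24 0 0 0 0; -15 27 0 0 0 0; -15 26 0 0 0 0; -13 23 0 0 0 0; -10 18 0 0 0 0; -6 10 0 0 0 0; 0 0 0 0 0 0; 0 0 0 0 0 0"}}

```text
clock: 31.75
ee_pos: [650.3, -143.5, 146.2]
tcp_rot: [[-0.259, 0.966, -0.001], [0.966, 0.259, 0.0], [0.001, -0.001, -1.0]]
contact_force: [-0.4, -0.7, -1.2]
finger_gap: 19.2
```

{"method": "send_rows", "body": {"commands": "0 0 15 0 0 0; 0 0 15 0 0 0; 0 0 12 0 0 0; 0 0 8 0 0 0; 0 0 6 0 0 0; 0 0 4 0 0 0; 0 0 2 0 0 0; 0 0 0 0 0 0; 0 0 0 0 0 0"}}

```text
clock: 32.65
ee_pos: [650.8, -143.7, 85.7]
tcp_rot: [[-0.259, 0.966, 0.001], [0.966, 0.259, -0.0], [-0.0, 0.001, -1.0]]
contact_force: [-0.3, 0.2, -0.6]
finger_gap: 19.9
```

```bash
python3 go.py 650.1 -143.3 82.4 15
```

```text
t 32.65 tcp [ 650.8 -143.7   85.7] jaw 15.01 tilt [ 0.0007 -0.0002] gap 19.9 F [-0.3  0.2 -0.6]
shift now [ 0.6 -0.6  3.3]
turn rz 0.0002 shift after [ 0.6 -0.6  3.3]
```

{"method": "send_rows", "body": {"commands": "0 0 1 0 0 0; 0 0 1 0 0 0; 0 0 1 0 0 0; 0 0 0 0 0 0; 0 0 0 0 0 0"}}

```text
clock: 33.15
ee_pos: [650.6, -143.6, 82.5]
tcp_rot: [[-0.259, 0.966, 0.0], [0.966, 0.259, -0.0], [-0.0, 0.0, -1.0]]
contact_force: [-0.5, -0.6, 3.7]
finger_gap: 19.9
```

{"method": "send_rows", "body": {"commands": "0 0 0.5 0 0 0; 0 0 0 0 0 0; 0 0 0 0 0 0"}}

```text
clock: 33.45
ee_pos: [650.7, -143.6, 82.4]
tcp_rot: [[-0.259, 0.966, 0.0], [0.966, 0.259, -0.0], [-0.0, 0.0, -1.0]]
contact_force: [-2.6, 0.3, 10.5]
finger_gap: 19.9
```

Seated. Release, rise and back off towards the base for an open view.

{"method": "send_rows", "body": {"commands": "0 0 0 0 0 0; 0 0 0 0 0 0; 0 0 0 0 0 0; 0 0 0 0 0 0; 0 0 0 0 0 0; 0 0 0 0 0 0; 0 0 0 0 0 0; 0 0 0 0 0 0; 0 0 0 0 0 0; 0 0 0 0 0 0", "claw": 0}}

```text
clock: 34.45
ee_pos: [650.6, -143.6, 81.8]
tcp_rot: [[-0.259, 0.966, 0.0], [0.966, 0.259, -0.0], [-0.0, 0.0, -1.0]]
contact_force: [0.3, 0.6, -1.0]
finger_gap: 85.2
```

{"method": "send_rows", "body": {"commands": "0 0 -10 0 0 0; 0 0 -20 0 0 0; 0 0 -25 0 0 0; 0 0 -25 0 0 0; 0 0 -25 0 0 0; 0 0 -15 0 0 0; 0 0 0 0 0 0; 0 0 0 0 0 0"}}

```text
clock: 35.25
ee_pos: [650.5, -143.6, 201.9]
tcp_rot: [[-0.259, 0.966, 0.0], [0.966, 0.259, -0.0], [-0.0, 0.0, -1.0]]
contact_force: [0.5, -0.8, -0.3]
finger_gap: 85.3
```

{"method": "send_rows", "body": {"commands": "0 -15 0 0 0 0; 0 -25 0 0 0 0; 0 -30 0 0 0 0; 0 -30 0 0 0 0; 0 -30 0 0 0 0; 0 -30 0 0 0 0; 0 -20 0 0 0 0; 0 -10 0 0 0 0; 0 0 0 0 0 0; 0 0 0 0 0 0"}}

```text
clock: 36.25
ee_pos: [467.7, -192.8, 201.6]
tcp_rot: [[-0.259, 0.966, 0.0], [0.966, 0.259, 0.0], [0.0, 0.0, -1.0]]
contact_force: [0.7, -0.3, 0.1]
finger_gap: 85.6
```

```bash
python3 - <<'E'
from h import *
o=bot.get_obs(); print(o['clock'],o['ee_pos'],o['finger_gap'])
from scipy.optimize import least_squares
for n in('top','scene'):
    s,d=snap(n,n+'8'); w=cloud(n,d).reshape(-1,3)
    f=lambda c,r,a,b: w[(np.hypot(w[:,0]-c[0],w[:,1]-c[1])<r)&(w[:,2]>a)&(w[:,2]<b)]
    ci=lambda q,R,c: least_squares(lambda p:np.hypot(q[:,0]-p[0],q[:,1]-p[1])-R,c,loss='soft_l1').x.round(1) if len(q)>8 else None
    print(n,'head',ci(f((653,172),40,72,92),26.5,(653,172)),'hat',f((652,67),30,98,112).mean(0).round(1),
     'chair back',cv2.minAreaRect(f((668,-34),40,88,130)[:,:2].astype(np.float32)),'hand',f((651,-143),40,100,140).mean(0).round(1),f((651,-143),40,100,140)[:,2].max(),
     'tin',f((654,298),60,97,108).mean(0).round(1),'pot',ci(f((425,339),70,40,80),47,(425,339)))
cv2.imwrite('pics/v8.png',cv2.resize(s[150:330,190:500],(800,465)))
E
```

```text
36.25 [ 467.71382358 -192.82140384  201.58836966] 85.58820932069843
top head None hat [nan nan nan] chair back ((668.1113891601562, -32.86388397216797), (17.036624908447266, 49.71403884887695), 13.589631080627441) hand [ 647.9 -142.   114.8] 132.08645499172556 tin [nan nan nan] pot None
scene head [652.9 171. ] hat [653.9  65.8 103.5] chair back ((670.1759643554688, -35.598968505859375), (17.53391456604004, 49.83572006225586), 13.19936752319336) hand [ 654.1 -144.   113.9] 129.8764128188258 tin [656.3 296.3 100.7] pot [427.5 339.5]<stdin>:8: RuntimeWarning: Mean of empty slice.
  ret = um.true_divide(
<stdin>:10: RuntimeWarning: Mean of empty slice.
```

View pics/v8.png

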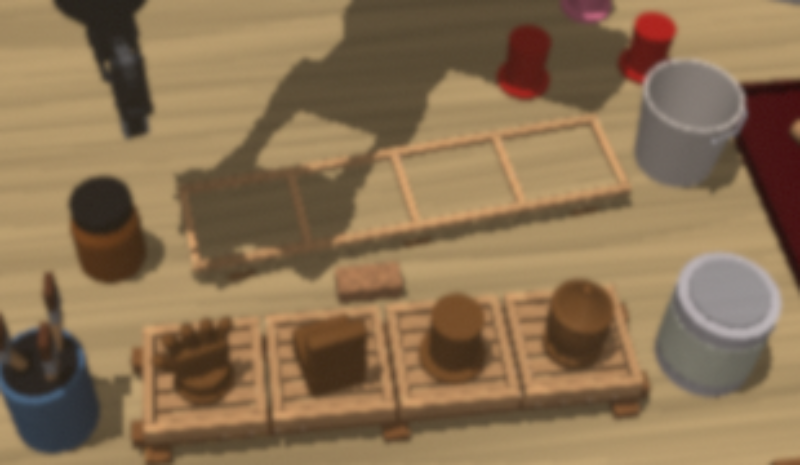

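All four models stand upright in their trays: hand (202,365), chair (330,355), hat (455,335), head (578,320). The pot and tin have not moved.

```bash
python3 -c "
from bench import bot; print(bot.hand_in())"
```

```text
the job is handed in; nothing more can be done
None
```

I moved the four models one at a time, in glue-pot order: clown head, top hat, chair, hand. They went into trays 1 to 4 counted from the primer tin. I lowered each onto its slats until the arm felt light contact, then released it. The job was handed in at about 36 s of the 99 s allowed; the hand-in reports no verdict.

- **Placement:** The last scene-camera check showed all four upright and within about 4 mm of their tray centres.
- **Pot and tin:** Both measured within 1 mm of their starting positions. The gripper was open and clear of everything.
- **Failed or disagreeing checks:**
  - In the last top view I could only re-measure the chair and hand. The fits for the head, hat, tin and pot gave no reading, so those rest on the scene camera alone.
  - The two cameras disagreed by 2–4 mm for most objects, and by about 6 mm in x for the hand, where each sees a different face.

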